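Feed a food tray home into the tray sealer with the push stick

TASK

With the wooden push stick held by its raised grip, push the food tray from the sealer's apron in under the guard flap and on against the stiff seat plate hidden at the back, until that plate is fully home and the tray stops dead. Touch the tray only with the stick and never push harder than about 20 N, keep your hand out of the mouth and off the sealer, and leave everything else alone. Then draw the stick out so that the flap drops shut, and lay it flat on the worktop again.

Things in the scene. Friction and masses are not known exactly. Their poses are not given: they have to be found in the camera images.
- sealer: Bench tray sealer, a low metal tunnel fixed left of the sink, mouth facing the robot's right. Origin: on the worktop (z = 0), middle of the mouth; x points into the mouth (feed direction), z up. Its deck, 8 mm thick and 150 wide, runs from x = -135 (open apron) to +215 mm. Housing from x = 0 on: 150 wide, top at z = 125 mm. Hidden at its back is a seat for the tray.
- mouth (a point): Middle of the mouth at deck height (8 mm above the worktop, below it the sealer's origin). The mouth is 110 mm wide and 47 mm clear over the deck. Rails 32 mm high guide the tray: on the apron flared, 130 mm apart 100 mm before the mouth, 108 mm at the mouth; inside, the channel is 110 mm wide, 5 mm of play each side of the tray.
- guard_flap (a joint): Hinged guard flap across the mouth, 102 mm wide, hinge 52 mm above the worktop just inside the mouth, lower edge 16 mm above the worktop. 0 = hanging shut; grows (rad) as it is pushed inwards. It lifts at under 2 N and falls shut by itself; it rides on the tray and then on the stick.
- seat_plate (a joint): Travel (m) of the hidden seat plate: 0 forward (at the start), about 0.010 home, where the tray comes dead against two rigid lugs; the tray's far edge is then 140 to 180 mm inside the mouth, differing each time, not visible. It slides stiffly (about 4 N on top of the tray's friction of 1 to 4 N), has no spring and stays where it is left.
- tray: Shallow steel food tray with a flat closed lid, 100 x 100 mm, 28 high (rim 100 x 100 from 20 to 28 mm up, corners rounded 8 mm, body below it 94 x 94), about 0.3 kg. It starts on the apron before the mouth, roughly square to it. Origin: centre of the underside; x points in the feed direction, z up.
- push_stick: Wooden T-shaped push stick, about 0.15 kg, flat right of the sink. Origin: underside, below the grip's middle; x to the nose, z up. Shaft 22 wide, 22 high, x = -110 to +158 mm; crossbar 56 wide, 22 high, flat pushing face at x = +170; raised grip x = -40 to +40, 22 wide, top 50 mm up: pinch across its width. Centre of mass about 25 mm ahead of the origin.
- mug_white: Bystander: plain white mug, 83 mm wide, 94 high. Origin: middle of the underside. Leave it alone.
- honey_jar: Bystander: glass jar of honey with a red lid, 65 mm wide, 100 high. Origin: middle of the underside. Leave it alone.
- tuna_tin: Bystander: food tin, 75 mm wide, 58 high, on the strip of worktop in front of the sink (behind the sink the mixer tap stands 0.38 m high, its spout reaching forward to x = 0.68, so carry things across in front of it). Origin: middle of the underside. Leave it alone.
- spice_c: Bystander: spice jar with a dark cap, 41 mm wide, 105 high. Origin: middle of the underside. Leave it alone.
- pepper_mill: Bystander: turned wooden pepper mill, 58 mm wide, 150 high. Origin: middle of the underside. Leave it alone.

How it is judged:
On the way, in this order (a step that is already met when the one before it is completed fails the run):
1. the stick, held in the hand, pushes the tray's leading edge in under the guard flap (contact force between the fingers and push_stick above 2 N and contact force between push_stick and tray above 0.3 N and x of tray in the frame of sealer above -0.03 m), for 0.05 s.
2. the stick, held in the hand, pushes the tray on until the seat plate is home (past 8.5 mm of its 10 mm) (contact force between the fingers and push_stick above 2 N and contact force between push_stick and tray above 0.3 N and value of joint seat_plate above 0.0085 m), for 0.1 s.
At the end, for the whole second after the job is handed in: Seat plate in past 8.5 of its 10 mm; tray flat inside, centre 85 to 135 mm past the mouth, square within 0.06 rad; guard flap shut (under 0.1 rad); stick flat on the worktop (origin under 8 mm up, tilt under 0.1 rad), released; all at rest (value of joint seat_plate above 0.0085 m and x of tray in the frame of sealer between 0.085 and 0.135 m and angle between the x axis of tray and the x axis of sealer, either way round below 0.06 rad and angle between tray's own z axis and vertical below 0.05 rad and value of joint guard_flap below 0.1 rad and height (world z) of push_stick between -0.005 and 0.008 m and angle between push_stick's own z axis and vertical below 0.1 rad and linear speed of each of push_stick, tray below 0.01 m/s and contact force between the fingers and push_stick below 0.1 N); the robot touches nothing.
It fails at once if the stick presses on the tray with more than 22 N (contact force between push_stick and tray above 22 N).
It fails at once if the fingers or the arm touch the tray (contact force between any of the fingers, the arm and tray above 0.3 N).
It fails at once if the hand enters the guarded mouth (x of the grasp point in the frame of sealer above -0.02 m and z of the grasp point in the frame of sealer below 0.1 m and y of the grasp point in the frame of sealer between -0.075 and 0.075 m).
It fails at once if the fingers or the arm press on the sealer with more than 3 N (contact force between any of the fingers, the arm and sealer above 3 N).
It fails at once if a bystander is moved by more than 15 mm (distance of any of pepper_mill, honey_jar, tuna_tin, spice_c, mug_white from where it was at the start of the episode above 0.015 m).
It also fails if it takes over 72 s, if anything falls off the work surface, if the arm or the gripper's body presses on something with over 40 N, if the wrist force passes 120 N, or if a joint passes its speed limit or range.

ROBOT

A 7-joint arm with a two-finger parallel gripper is mounted at the origin on a cart in front of the work surface, level with it; the furniture and walls round the work are solid. World frame = base frame: x ahead of the robot, y to its left, z up, the work surface at z = 0. Lengths are in m, angles in rad, forces in N, time in s.
With the tool pointing down it reaches from about 0.4 to 0.85 m from the base axis. Payload 10.4 kg.
Tool frame: the origin (TCP) lies on the centre line of the jaws, within the pads' length; the fingertips stand 11 mm ahead of it and the grasp point (between the pads) lies 8 mm behind it (tip_reach is the distance from the TCP to the fingertips, in m); z points along the fingers, y is the line along which they close (so a half turn about z gives the same grasp; the last joint's range is limited). The gripper opens to 85 mm and grips with 20 to 120 N. Pads are 22 mm wide; open, the fingers measure 114 mm over their backs; the gripper's body (76 mm by 85 mm) begins 54 mm behind the grasp point. The pads swing forward as they close: fully open they stand 13 mm farther back than shut.
Start: joints at [-1.204, 0.332, -0.065, 1.46, 0.022, 1.35, -0.088], TCP at [0.237, 0.578, 0.242] pointing down, gripper open.
Joint ranges: [-2.6, 2.6], [-0.5, 2.12], [-1.47, 1.34], [0.16, 2.42], [-1.27, 4.41], [0.06, 2.06], [-2.6, 2.6]. Speed limits (rad/s): [2.22, 2.22, 2.79, 2.79, 3.14, 3.14, 3.14].

INTERFACE

Orientations are given as a unit quaternion [x, y, z, w].
In Python, from workcell import get_obs, camera, hand_in, tip_reach gives the robot as it stands. The module is installed in compiled form; this text tells all that it offers.
- The arm moves only by the tool move_arm, never from a script. Its argument "plan" is a list of rows, each an object with "delta_pos": the shift along the tool's x, y, z in a scale on which 1.0 is 0.75 m, a list of three; "turn": the turn, a rotation vector about the tool's x, y, z in shares of pi rad (1.0 is pi rad), a list of three; "fingers": the closure, from 0 (fully open) to 1 (shut). A call has 1 to 12 rows; each row is the pose to reach, as a shift and turn from the pose commanded when the call began, along the tool's axes at that moment; what a row does not reach only later rows make up. A row lasts 1/8 s, in which the tool goes at most 62.5 mm and 10.7 degrees, less where a joint would pass 70% of its speed; a pose out of reach is approached as far as the arm can. No shift or turn number may pass 1 either way. A call with a gripper value outside its range is refused whole. The fingers move at their own pace and stop on an object; "force" is the grip in N (left out, the last holds). Time passes only in rows, so rows that repeat a pose let the fingers close. It gives the time, the measured TCP pose, the force, the opening and the grip force at its end, in the units of the state.
- get_obs(): the state, without advancing time (a new reading comes with each control period).
- camera(name): name is "side" or "top"; returns a dict with "color" (384x512x3 uint8, red, green, blue), "range_z" (384x512 float32, m along the optical axis (not along the pixel's ray), 0 where there is no reading), "fx", "fy", "cx", "cy" (pixels), "R" (3x3) and "t" (3): a world point X has camera coordinates R X + t. Camera axes: x right, y down, z forward; pixel columns grow to the right and rows downward; lengths in m; the calibration is good to about 2 mm. A picture is of the moment at which its call begins.
- hand_in(): hands the job in; it is judged then, once.
The state is a dict: "clock": time; "joint_pos": joint angles; "joint_velocities": joint speeds; "tau": joint torques, N m; "position": TCP position; "ee_rot": TCP orientation; "ft_force": force on the tool from outside, world axes, zero at the start; "torque": the same for the moment, N m; "grip_width": opening from 0.0 (shut) to 1.0 (fully open); "grasp_force": force on a finger pad.
Only numpy, scipy, OpenCV 4.12 (cv2) and the standard library are available. Lean on these libraries where they do the work, as an engineer would, in place of code of your own. Each camera call takes 0.05 s, during which the arm holds its last target. There are 200 camera calls.

## Working session

There is one attempt and no reset: what is moved stays moved. The work goes in short steps, Python scripts to look and compute and a tool call to move; the robot and the scene stay as the last step left them, time stands still between calls to the robot, and variables do not carry over. Pictures are saved under pics/ and viewed, at most 10 in all, crops included, and the job is handed in when it is done.

Besides the shell and the picture viewer there is one more tool, called after "Emit:" as a command line: name --argument value ..., lists and objects as JSON in quotes. move_arm: Moves the arm, as the interface text tells. Its arguments: {"type":"object","properties":{"plan":{"type":"array","items":{"type":"object","properties":{"delta_pos":{"type":"array","items":{"type":"number"}},"turn":{"type":"array","items":{"type":"number"}},"fingers":{"type":"number"}}}},"force":{"type":"number"}},"required":["plan"]}

```bash
mkdir -p pics; python3 - <<'E'
from workcell import get_obs,camera
import cv2,numpy as np
o=get_obs()
for k,v in o.items(): print(k,np.round(v,3))
for n in("top","side"):
    c=camera(n); np.savez("c_%s.npz"%n,**c)
    cv2.imwrite("pics/%s0.png"%n,c["color"][...,::-1])
    print(n,c["fx"],c["cx"],c["cy"],(-c["R"].T@c["t"]).round(3))
E
```

```text
clock 0.0
joint_pos [-1.204  0.333 -0.065  1.461  0.022  1.35  -0.088]
joint_velocities [ 0.    -0.001  0.002 -0.001  0.    -0.    -0.001]
tau [ 2.0000e-03 -6.2544e+01  5.1000e-02 -3.9161e+01  1.6000e-02  1.0000e-02
 -0.0000e+00]
position [0.237 0.578 0.242]
ee_rot [ 0.194  0.981 -0.001 -0.   ]
ft_force [ 0.294 -0.259  0.492]
torque [-0.072  0.084 -0.015]
grasp_force 0.0
grip_width 1.0
top 500.12402686495824 253.90997462103235 192.35014681111033 [-0.648  0.031  1.477]
side 488.30445083151164 261.1188459431792 190.89625322199683 [0.198 0.987 1.444]
```

View pics/top0.png

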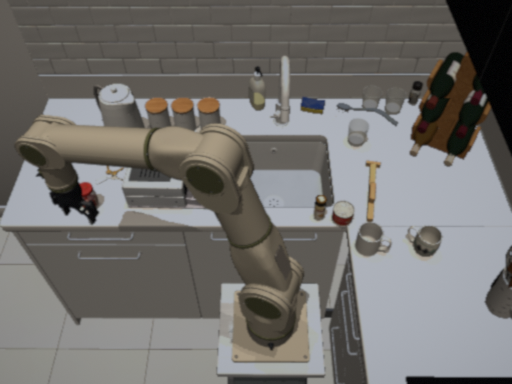

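View pics/side0.png

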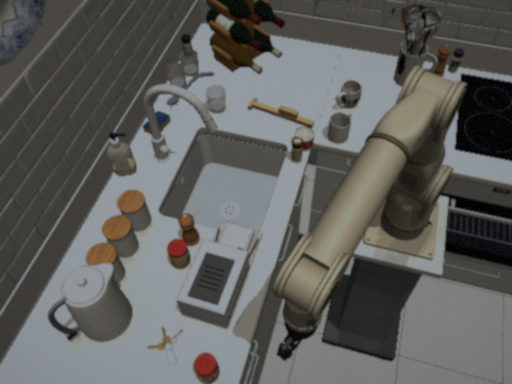

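```bash
cat > h.py <<'E'
import numpy as np,cv2
def cloud(c):
    v,u=np.mgrid[0:384,0:512]; z=c["range_z"]
    P=np.stack([(u-c["cx"])/c["fx"]*z,(v-c["cy"])/c["fy"]*z,z],-1)-c["t"]
    W=P@c["R"]; W[z==0]=np.nan
    return W
def load(n): return dict(np.load("c_%s.npz"%n))
def rect(img,W,zmin,zmax,x0,x1,y0,y1):
    return (W[...,2]>zmin)&(W[...,2]<zmax)&(W[...,0]>x0)&(W[...,0]<x1)&(W[...,1]>y0)&(W[...,1]<y1)
E
python3 - <<'E'
from h import *
s=load("side");t=load("top")
Ws,Wt=cloud(s),cloud(t)
for nm,W,pts in(("s",Ws,[(253,105),(288,113),(312,122),(237,237),(215,280),(188,228),(178,252),(205,368),(297,150),(303,140),(340,125)]),("t",Wt,[(373,164),(373,190),(371,212),(320,205),(343,212)])):
    for u,v in pts: print(nm,u,v,W[v,u].round(3))
a=cv2.resize(s["color"][200:330,165:275,::-1],None,fx=4,fy=4,interpolation=cv2.INTER_CUBIC)
b=cv2.resize(s["color"][90:140,240:320,::-1],None,fx=4,fy=4,interpolation=cv2.INTER_CUBIC)
im=np.zeros((520,760,3),np.uint8);im[:,:440]=a;im[:200,440:760]=b
cv2.imwrite("pics/crop.png",im)
E
```

```text
s 253 105 [ 0.657 -0.402  0.01 ]
s 288 113 [ 0.501 -0.372  0.035]
s 312 122 [ 0.399 -0.361  0.022]
s 237 237 [0.52  0.232 0.042]
s 215 280 [0.519 0.432 0.124]
s 188 228 [0.666 0.278 0.108]
s 178 252 [0.667 0.364 0.1  ]
s 205 368 [0.465 0.672 0.098]
s 297 150 [ 0.413 -0.158  0.077]
s 303 140 [ 0.4   -0.189  0.102]
s 340 125 [ 0.289 -0.373  0.025]
t 373 164 [ 0.652 -0.408  0.018]
t 373 190 [ 0.5   -0.382  0.046]
t 371 212 [ 0.422 -0.369  0.016]
t 320 205 [ 0.396 -0.176  0.093]
t 343 212 [ 0.394 -0.26   0.055]
```

View pics/crop.png

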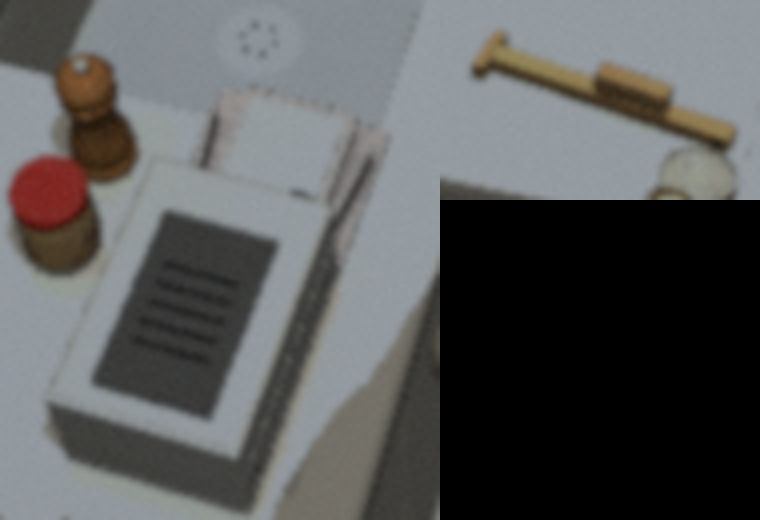

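```bash
cat >> h.py <<'E'
def stick(c,box=(0.33,0.75,-0.5,-0.28)):
    W=cloud(c); x0,x1,y0,y1=box
    h=cv2.cvtColor(c["color"],cv2.COLOR_RGB2HSV)
    m=rect(None,W,0.004,0.08,x0,x1,y0,y1)&(h[...,0]>8)&(h[...,0]<28)&(h[...,1]>80)
    n,l,st,_=cv2.connectedComponentsWithStats(m.astype(np.uint8))
    k=1+np.argmax(st[1:,4]); m=l==k
    P=W[m]; s=P[P[:,2]<0.03]; g=P[P[:,2]>0.034]
    vx,vy,a,b=cv2.fitLine(P[:,:2].astype(np.float32),cv2.DIST_HUBER,0,.01,.01).ravel()
    d=np.array([vx,vy]); q=P[:,:2]@d; lat=P[:,:2]@np.array([-vy,vx])
    gt=g[g[:,2]>np.percentile(g[:,2],50)-.006]
    return dict(n=m.sum(),dir=d,ang=np.arctan2(vy,vx),ends=(q.min(),q.max()),grip=gt.mean(0),gext=((g[:,:2]@d).min(),(g[:,:2]@d).max()),latmed=np.median(lat),zmed=np.median(g[:,2]),uvgrip=np.argwhere(m&(W[...,2]>.034)).mean(0)[::-1])
E
python3 - <<'E'
from h import *
np.set_printoptions(precision=4,suppress=True)
for n in("side","top"):
    c=load(n); print(n); 
    for k,v in stick(c).items(): print(k,v)
    W=cloud(c)
    m=rect(0,W,.112,.14,.38,.66,.2,.62); P=W[m]; print("housing",m.sum())
    if m.sum()>300 :
        r=cv2.minAreaRect(P[:,:2].astype(np.float32)*1000); print(r,np.median(P[:,2]))
    m=rect(0,W,.028,.045,.44,.62,.15,.33); P=W[m]; print("tray",m.sum())
    if m.sum()>100: print(cv2.minAreaRect(P[:,:2].astype(np.float32)*1000),np.median(P[:,2]))
    # obstacles map right side
    m=rect(0,W,.03,.2,.2,.75,-.5,.0)
    k,l,st,_=cv2.connectedComponentsWithStats(m.astype(np.uint8))
    for i in range(1,k):
        if st[i,4]>30: p=W[l==i]; print("obj",st[i,4],p.min(0),p.max(0))
E
```

```text
side
n 416
dir [ 0.9817 -0.1905]
ang -0.19172142
ends (np.float64(0.45704467431746654), np.float64(0.732189362032594))
grip [ 0.5016 -0.3733  0.0473]
gext (np.float64(0.5272845950168309), np.float64(0.6029911261004577))
latmed -0.26924278457066664
zmed 0.04586963243094873
uvgrip [287.7717 111.0435]
housing 3286
((559.5240478515625, 382.5699462890625), (275.70513916015625, 207.39712524414062), 88.6249771118164) 0.12016216910185926
tray 776
((509.6927490234375, 234.22784423828125), (120.76936340332031, 180.9721221923828), 63.61945343017578) 0.037428467830376594
obj 164 [ 0.2491 -0.4999  0.0312] [ 0.3262 -0.4668  0.098 ]
obj 135 [ 0.464  -0.3956  0.0303] [ 0.5435 -0.3555  0.057 ]
obj 496 [ 0.248  -0.4035  0.0301] [ 0.33   -0.2896  0.0991]
obj 486 [ 0.3729 -0.3028  0.0302] [ 0.4465 -0.1541  0.1124]
top
n 342
dir [ 0.9828 -0.1845]
ang -0.18554738
ends (np.float64(0.4457785947051482), np.float64(0.7319492785380581))
grip [ 0.4942 -0.3763  0.0472]
gext (np.float64(0.5170940764617418), np.float64(0.6004107837716461))
latmed -0.2794561193656708
zmed 0.046179974196702056
uvgrip [371.63 191.56]
housing 904
((494.9010925292969, 413.4733581542969), (216.27798461914062, 94.85020446777344), 86.9907455444336) 0.11805428985029223
tray 54
obj 121 [ 0.4566 -0.3943  0.0311] [ 0.5391 -0.3607  0.0545]
obj 225 [ 0.391  -0.1984  0.0304] [ 0.4372 -0.1581  0.1117]
obj 367 [ 0.3659 -0.2984  0.0302] [ 0.4487 -0.2246  0.0626]
obj 596 [ 0.2418 -0.4029  0.0302] [ 0.3307 -0.2923  0.0976]
obj 161 [ 0.2475 -0.4997  0.0323] [ 0.3218 -0.4703  0.0971]
```

```bash
cat >> h.py <<'E'
from scipy.spatial.transform import Rotation as Ro
def plan(pts,o=None):
    """pts: (x,y,z,yawy) yawy = world angle of tool y, tool down"""
    if o is None:
        from workcell import get_obs; o=get_obs()
    R0=Ro.from_quat(o["ee_rot"]); p0=np.array(o["position"])
    for x,y,z,a in pts:
        yt=np.array([np.cos(a),np.sin(a),0]); zt=np.array([0,0,-1.]); xt=np.cross(yt,zt)
        R1=Ro.from_matrix(np.stack([xt,yt,zt],1))
        print(np.round(R0.inv().apply(np.array([x,y,z])-p0),4),np.round((R0.inv()*R1).as_rotvec(),4))
E
python3 - <<'E'
from h import *
plan([(.40,.35,.24,.6),(.48,.0,.24,-.6)])
E
```

```text
[-0.237  -0.1489  0.0018] [-1.20e-03  4.00e-04  5.81e-01]
[-0.444  -0.4423  0.0022] [-9.000e-04  1.100e-03  1.781e+00]
```

Units first: shifts go in shares of 0.75 m and turns go in shares of pi rad. So -0.444 m / 0.75 = -0.592, -0.237 m / 0.75 = -0.316, 1.78 rad / 3.1416 = 0.5666.

Emit:
move_arm --plan '[{"delta_pos": [-0.316,-0.1987,0],"turn": [0,0,0.1846],"fingers": 0},{"delta_pos": [-0.316,-0.1987,0],"turn": [0,0,0.1846],"fingers": 0},{"delta_pos": [-0.316,-0.1987,0],"turn": [0,0,0.1846],"fingers": 0},{"delta_pos": [-0.316,-0.1987,0],"turn": [0,0,0.1846],"fingers": 0},{"delta_pos": [-0.592,-0.5893,0],"turn": [0,0,0.5666],"fingers": 0},{"delta_pos": [-0.592,-0.5893,0],"turn": [0,0,0.5666],"fingers": 0},{"delta_pos": [-0.592,-0.5893,0],"turn": [0,0,0.5666],"fingers": 0},{"delta_pos": [-0.592,-0.5893,0],"turn": [0,0,0.5666],"fingers": 0},{"delta_pos": [-0.592,-0.5893,0],"turn": [0,0,0.5666],"fingers": 0},{"delta_pos": [-0.592,-0.5893,0],"turn": [0,0,0.5666],"fingers": 0},{"delta_pos": [-0.592,-0.5893,0],"turn": [0,0,0.5666],"fingers": 0},{"delta_pos": [-0.592,-0.5893,0],"turn": [0,0,0.5666],"fingers": 0}]'

```text
clock: 1.6
position: [0.4801, -0.0003, 0.2421]
ee_rot: [0.885, 0.466, -0.0, -0.0]
ft_force: [0.4, 0.5, -0.3]
grip_width: 1.0
grasp_force: 0.0
```

```bash
python3 - <<'E'
from h import *
plan([(.498,-.375,.16,-1.759),(.498,-.375,.028,-1.759)])
E
```

```text
[-0.299   0.2265  0.0821] [-1.0000e-04  5.0000e-04  1.1584e+00]
[-0.2989  0.2266  0.2141] [-1.0000e-04  5.0000e-04  1.1584e+00]
```

To row units: -0.299 m / 0.75 = -0.3987, 0.2265 m / 0.75 = 0.302, 1.158 rad / 3.1416 = 0.3686.

Emit:
move_arm --plan '[{"delta_pos": [-0.3987,0.302,0.1067],"turn": [0,0,0.3686],"fingers": 0},{"delta_pos": [-0.3987,0.302,0.1067],"turn": [0,0,0.3686],"fingers": 0},{"delta_pos": [-0.3987,0.302,0.1067],"turn": [0,0,0.3686],"fingers": 0},{"delta_pos": [-0.3987,0.302,0.1067],"turn": [0,0,0.3686],"fingers": 0},{"delta_pos": [-0.3987,0.302,0.1067],"turn": [0,0,0.3686],"fingers": 0},{"delta_pos": [-0.3987,0.302,0.1067],"turn": [0,0,0.3686],"fingers": 0},{"delta_pos": [-0.3987,0.302,0.1067],"turn": [0,0,0.3686],"fingers": 0},{"delta_pos": [-0.3987,0.302,0.1067],"turn": [0,0,0.3686],"fingers": 0},{"delta_pos": [-0.3987,0.302,0.1067],"turn": [0,0,0.3686],"fingers": 0},{"delta_pos": [-0.3987,0.302,0.1067],"turn": [0,0,0.3686],"fingers": 0}]'

```text
clock: 2.85
position: [0.4997, -0.3724, 0.1628]
ee_rot: [0.996, -0.091, 0.001, -0.001]
ft_force: [-0.4, -0.4, 0.0]
grip_width: 1.0
grasp_force: 0.0
```

```bash
python3 - <<'E'
from workcell import get_obs,camera
from h import *
print(get_obs()["position"],np.round(get_obs()["joint_pos"],2))
for n in("top","side"):
    c=camera(n); np.savez("c_%s.npz"%n,**c)
t=load("top");s=load("side");W=cloud(t);m=rect(0,W,.0,.14,.4,.65,.1,.6); a=np.argwhere(m); r0,c0=a.min(0);r1,c1=a.max(0);print(r0,r1,c0,c1)
a=cv2.resize(t["color"][130:225,110:240,::-1],(520,380),interpolation=cv2.INTER_CUBIC)
b=cv2.resize(s["color"][215:265,200:270,::-1],(280,200),interpolation=cv2.INTER_CUBIC)
im=np.zeros((380,800,3),np.uint8);im[:,:520]=a;im[:200,520:]=b
cv2.imwrite("pics/crop2.png",im)
plan([(.498,-.375,.028,-1.759)])
E
```

```text
[ 0.49971218 -0.37235643  0.16276204] [-0.06  0.49  0.85  1.6  -0.39  1.22 -0.9 ]
145 219 105 241
[-0.0011  0.0023  0.1347] [-0.0008 -0.001   0.0041]
```

View pics/crop2.png

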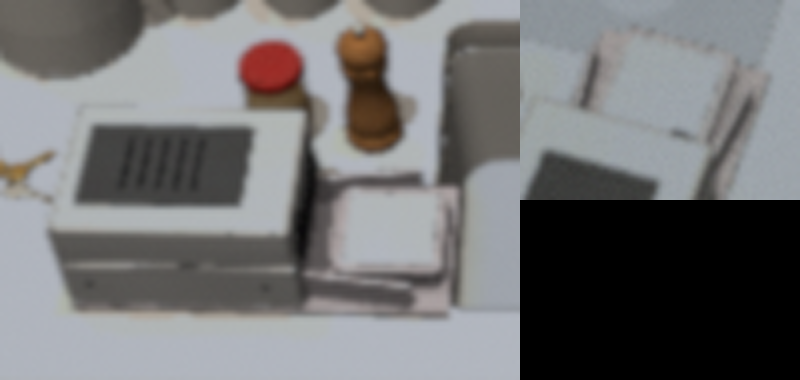

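To row units: 0.134 m / 0.75 = 0.1787, 0.09 m / 0.75 = 0.12.

Emit:
move_arm --plan '[{"delta_pos": [0,0,0.0667],"turn": [0,0,0],"fingers": 0},{"delta_pos": [0,0,0.12],"turn": [0,0,0],"fingers": 0},{"delta_pos": [0,0,0.1787],"turn": [0,0,0],"fingers": 0},{"delta_pos": [0,0,0.1787],"turn": [0,0,0],"fingers": 0},{"delta_pos": [0,0,0.1787],"turn": [0,0,0],"fingers": 0},{"delta_pos": [0,0,0.1787],"turn": [0,0,0],"fingers": 0}]'

```text
clock: 3.7
position: [0.4998, -0.3748, 0.0304]
ee_rot: [0.996, -0.093, 0.001, 0.001]
ft_force: [-0.2, 0.1, -0.4]
grip_width: 1.004
grasp_force: 0.0
```

```bash
python3 - <<'E'
from h import *
np.set_printoptions(precision=4,suppress=True)
for n in("side","top"):
    c=load(n); W=cloud(c)
    h=W[...,2]
    m=rect(0,W,.112,.14,.38,.66,.27,.60); 
    k,l,st,_=cv2.connectedComponentsWithStats(m.astype(np.uint8)); i=1+np.argmax(st[1:,4]); P=W[l==i]
    print(n,"housing",cv2.minAreaRect(P[:,:2].astype(np.float32)*1000),np.median(P[:,2]),st[i])
    # tray lid: flat, bright, z .033-.04
    hs=cv2.cvtColor(c["color"],cv2.COLOR_RGB2HSV)
    m=rect(0,W,.028,.045,.44,.62,.14,.33)
    k,l,st,_=cv2.connectedComponentsWithStats(cv2.morphologyEx(m.astype(np.uint8),cv2.MORPH_OPEN,np.ones((3,3)))); i=1+np.argmax(st[1:,4]); P=W[l==i]
    r=cv2.minAreaRect(P[:,:2].astype(np.float32)*1000)
    print("tray",st[i],r,P.mean(0),np.median(P[:,2]),P.min(0),P.max(0))
E
```

```text
side housing ((531.896240234375, 412.3999328613281), (216.5963134765625, 150.82864379882812), 88.51685333251953) 0.12026449794485497 [ 176  239   72   76 3263]
tray [219 222  35  28 672] ((525.9641723632812, 219.88685607910156), (94.80327606201172, 101.94638061523438), 88.29473876953125) [0.5251 0.2222 0.0371] 0.037189813423511416 [0.4747 0.1732 0.0287] [0.5773 0.2681 0.045 ]
top housing ((528.1278076171875, 413.492919921875), (216.707275390625, 153.25315856933594), 88.7021255493164) 0.11831840817260472 [ 121  157   65   33 1756]
tray [193 177  29  26 554] ((514.6790161132812, 229.1377410888672), (100.75545501708984, 123.42929077148438), 87.13583374023438) [0.5184 0.2283 0.0353] 0.03523951874607175 [0.4533 0.1771 0.028 ] [0.5768 0.2783 0.0447]
```

Emit:
move_arm --plan '[{"delta_pos": [0,0,0],"turn": [0,0,0],"fingers": 1},{"delta_pos": [0,0,0],"turn": [0,0,0],"fingers": 1},{"delta_pos": [0,0,0],"turn": [0,0,0],"fingers": 1},{"delta_pos": [0,0,0],"turn": [0,0,0],"fingers": 1},{"delta_pos": [0,0,0],"turn": [0,0,0],"fingers": 1},{"delta_pos": [0,0,0],"turn": [0,0,0],"fingers": 1},{"delta_pos": [0,0,-0.0267],"turn": [0,0,0],"fingers": 1},{"delta_pos": [0,0,-0.08],"turn": [0,0,0],"fingers": 1},{"delta_pos": [0,0,-0.16],"turn": [0,0,0],"fingers": 1},{"delta_pos": [0,0,-0.24],"turn": [0,0,0],"fingers": 1},{"delta_pos": [0,0,-0.24],"turn": [0,0,0],"fingers": 1}]' --force 70

```text
clock: 5.08
position: [0.4999, -0.3758, 0.214]
ee_rot: [0.996, -0.093, 0.004, 0.001]
ft_force: [0.8, -1.1, -2.9]
grip_width: 0.249
grasp_force: 69.0
```

```bash
python3 - <<'E'
from h import *
plan([(.46,-.375,.208,-0.024),(.47,-.2,.208,-0.024),(.5195,-.03,.208,-.024),(.5195,-.03,.10,-.024),(.5195,-.03,.041,-.024)])
E
```

```text
[-0.0394  0.0066  0.0057] [ 0.0082 -0.0036 -1.7335]
[-0.0621 -0.1672  0.0051] [ 0.0082 -0.0036 -1.7335]
[-0.045  -0.3434  0.0049] [ 0.0082 -0.0036 -1.7335]
[-0.0458 -0.3437  0.1129] [ 0.0082 -0.0036 -1.7335]
[-0.0462 -0.3438  0.1719] [ 0.0082 -0.0036 -1.7335]
```

To row units: -0.28 m / 0.75 = -0.3733, -0.045 m / 0.75 = -0.06, -1.7335 rad / 3.1416 = -0.5518.

Emit:
move_arm --plan '[{"delta_pos": [-0.0533,0.0093,0],"turn": [0,0,-0.0573],"fingers": 1},{"delta_pos": [-0.0533,0.0093,0],"turn": [0,0,-0.1146],"fingers": 1},{"delta_pos": [-0.0533,0.0093,0],"turn": [0,0,-0.1719],"fingers": 1},{"delta_pos": [-0.0533,0.0093,0],"turn": [0,0,-0.2292],"fingers": 1},{"delta_pos": [-0.0533,0.0093,0],"turn": [0,0,-0.2865],"fingers": 1},{"delta_pos": [-0.0533,0.0093,0],"turn": [0,0,-0.3438],"fingers": 1},{"delta_pos": [-0.06,-0.0533,0],"turn": [0,0,-0.4011],"fingers": 1},{"delta_pos": [-0.0707,-0.1333,0],"turn": [0,0,-0.4584],"fingers": 1},{"delta_pos": [-0.08,-0.2,0],"turn": [0,0,-0.5157],"fingers": 1},{"delta_pos": [-0.0827,-0.2667,0],"turn": [0,0,-0.5518],"fingers": 1},{"delta_pos": [-0.0733,-0.3333,0],"turn": [0,0,-0.5518],"fingers": 1},{"delta_pos": [-0.0693,-0.3733,0],"turn": [0,0,-0.5518],"fingers": 1}]'

```text
clock: 6.58
position: [0.4993, -0.0865, 0.208]
ee_rot: [0.714, 0.7, -0.0, -0.001]
ft_force: [-0.0, -0.1, -1.4]
grip_width: 0.249
grasp_force: 69.3
```

```bash
python3 - <<'E'
from h import *
plan([(.5195,-.03,.215,-.024),(.5195,-.03,.12,-.024),(.5195,-.03,.041,-.024)])
E
```

```text
[ 0.0569  0.019  -0.007 ] [-0.0008 -0.0006  0.0032]
[0.0568 0.0191 0.088 ] [-0.0008 -0.0006  0.0032]
[0.0568 0.0191 0.167 ] [-0.0008 -0.0006  0.0032]
```

To row units: 0.165 m / 0.75 = 0.22, 0.14 m / 0.75 = 0.1867, 0.003 rad / 3.1416 = 0.001.

Emit:
move_arm --plan '[{"delta_pos": [0.076,0.0253,0],"turn": [0,0,0.001],"fingers": 1},{"delta_pos": [0.076,0.0253,0.0667],"turn": [0,0,0.001],"fingers": 1},{"delta_pos": [0.076,0.0253,0.1333],"turn": [0,0,0.001],"fingers": 1},{"delta_pos": [0.076,0.0253,0.1867],"turn": [0,0,0.001],"fingers": 1},{"delta_pos": [0.076,0.0253,0.22],"turn": [0,0,0.001],"fingers": 1},{"delta_pos": [0.076,0.0253,0.22],"turn": [0,0,0.001],"fingers": 1},{"delta_pos": [0.076,0.0253,0.22],"turn": [0,0,0.001],"fingers": 1},{"delta_pos": [0.076,0.0253,0.22],"turn": [0,0,0.001],"fingers": 1}]'

```text
clock: 7.58
position: [0.5206, -0.0327, 0.0446]
ee_rot: [0.716, 0.698, 0.001, 0.001]
ft_force: [-0.7, 0.3, -2.0]
grip_width: 0.247
grasp_force: 69.2
```

```bash
python3 - <<'E'
from workcell import get_obs,camera
from h import *
o=get_obs();print(o["position"],np.round(o["ft_force"],2))
for n in("top","side"):
    c=camera(n); np.savez("d_%s.npz"%n,**c)
    W=cloud(c); h=cv2.cvtColor(c["color"],cv2.COLOR_RGB2HSV)
    m=rect(0,W,.0,.06,.44,.6,-.2,.165)&(h[...,0]>8)&(h[...,0]<28)&(h[...,1]>80)
    P=W[m]; print(n,m.sum())
    if m.sum()>20:
        k=P[:,1]>.04
        print(P[k].min(0),P[k].max(0),np.median(P[k],0), np.percentile(P[:,1],[2,98]), np.median(P[P[:,1]<-.08],0))
        sh=P[(P[:,1]>.03)&(P[:,1]<.12)]; print("shaft",len(sh),np.polyfit(sh[:,1],sh[:,0],1),np.polyfit(sh[:,1],sh[:,2],1))
        cb=P[P[:,1]>.125]; print("bar",len(cb),cb.min(0),cb.max(0),np.median(cb,0))
t=dict(np.load("d_top.npz"));s=dict(np.load("d_side.npz"))
a=cv2.resize(t["color"][150:230,170:290,::-1],(480,320),interpolation=cv2.INTER_CUBIC)
b=cv2.resize(s["color"][180:260,200:280,::-1],(320,320),interpolation=cv2.INTER_CUBIC)
cv2.imwrite("pics/d.png",np.hstack([a,b]))
E
```

```text
[ 0.52062426 -0.03271221  0.04461231] [-0.69  0.35 -1.98]
top 154
[0.49155585 0.09389253 0.02082146] [0.54737975 0.14198344 0.04410338] [0.51508224 0.12387726 0.03503017] [-0.12785541  0.13923131] [ 0.5098154  -0.10717307  0.03591747]
shaft 36 [0.00952536 0.51412907] [-0.1766916   0.05256846]
bar 42 [0.49155585 0.12738063 0.02082146] [0.54737975 0.14198344 0.04212887] [0.51803578 0.1349053  0.03581863]
side 238
[0.49838248 0.04020545 0.02244904] [0.54748899 0.14750037 0.0481855 ] [0.5209762  0.11294607 0.03756567] [-0.01887763  0.14506663] [nan nan nan]
shaft 110 [0.01520611 0.51974424] [0.00097038 0.0386223 ]
bar 72 [0.49838248 0.12510317 0.02244904] [0.54748899 0.14750037 0.0429029 ] [0.52195066 0.14050278 0.03600265]
  return _methods._mean(a, axis=axis, dtype=dtype,
  ret = um.true_divide(
```

View pics/d.png

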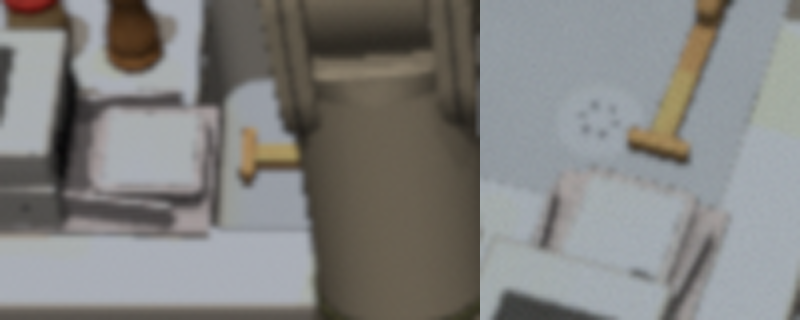

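To row units: 0.06 m / 0.75 = 0.08, 0.024 m / 0.75 = 0.032.

Emit:
move_arm --plan '[{"delta_pos": [0.0133,0,0.0013],"turn": [0,0,0],"fingers": 1},{"delta_pos": [0.0267,0,0.002],"turn": [0,0,0],"fingers": 1},{"delta_pos": [0.032,0,0.002],"turn": [0,0,0],"fingers": 1},{"delta_pos": [0.0373,0,0.002],"turn": [0,0,0],"fingers": 1},{"delta_pos": [0.0427,0,0.002],"turn": [0,0,0],"fingers": 1},{"delta_pos": [0.048,0,0.002],"turn": [0,0,0],"fingers": 1},{"delta_pos": [0.0533,0,0.002],"turn": [0,0,0],"fingers": 1},{"delta_pos": [0.0587,0,0.002],"turn": [0,0,0],"fingers": 1},{"delta_pos": [0.064,0,0.002],"turn": [0,0,0],"fingers": 1},{"delta_pos": [0.0693,0,0.002],"turn": [0,0,0],"fingers": 1},{"delta_pos": [0.0747,0,0.002],"turn": [0,0,0],"fingers": 1},{"delta_pos": [0.08,0,0.002],"turn": [0,0,0],"fingers": 1}]'

```text
clock: 9.18
position: [0.5214, 0.0276, 0.0418]
ee_rot: [0.716, 0.698, 0.0, -0.0]
ft_force: [-0.3, -1.8, -0.6]
grip_width: 0.252
grasp_force: 69.3
```

```bash
cat > look.py <<'E'
import sys
from workcell import get_obs,camera
from h import *
o=get_obs();print(np.round(o["position"],4),np.round(o["ft_force"],2),np.round(o["torque"],2))
c=camera("side"); s=c["color"]; W=cloud(c)
m=rect(0,W,.028,.045,.44,.62,.14,.36)&(cv2.cvtColor(s,cv2.COLOR_RGB2HSV)[...,1]<60)
k,l,st,_=cv2.connectedComponentsWithStats(cv2.morphologyEx(m.astype(np.uint8),cv2.MORPH_OPEN,np.ones((3,3))))
i=1+np.argmax(st[1:,4]); P=W[l==i]; print(st[i],P.min(0).round(3),P.max(0).round(3),cv2.minAreaRect(P[:,:2].astype(np.float32)*1000))
cv2.imwrite("pics/%s.png"%sys.argv[1],cv2.resize(s[180:280,180:300,::-1],(600,500),interpolation=cv2.INTER_CUBIC))
E
python3 look.py e
```

```text
[0.5214 0.0276 0.0418] [-0.25 -1.84 -0.56] [-0.47  0.02 -0.01]
[219 228  33  22 477] [0.476 0.203 0.028] [0.576 0.268 0.045] ((526.3294067382812, 235.16049194335938), (64.84288787841797, 100.16924285888672), 89.30847930908203)
```

To row units: 0.072 m / 0.75 = 0.096, 0.066 m / 0.75 = 0.088.

Emit:
move_arm --plan '[{"delta_pos": [0.008,0,0],"turn": [0,0,0],"fingers": 1},{"delta_pos": [0.016,0,0],"turn": [0,0,0],"fingers": 1},{"delta_pos": [0.024,0,0],"turn": [0,0,0],"fingers": 1},{"delta_pos": [0.032,0,0],"turn": [0,0,0],"fingers": 1},{"delta_pos": [0.04,0,0],"turn": [0,0,0],"fingers": 1},{"delta_pos": [0.048,0,0],"turn": [0,0,0],"fingers": 1},{"delta_pos": [0.056,0,0],"turn": [0,0,0],"fingers": 1},{"delta_pos": [0.064,0,0],"turn": [0,0,0],"fingers": 1},{"delta_pos": [0.072,0,0],"turn": [0,0,0],"fingers": 1},{"delta_pos": [0.08,0,0],"turn": [0,0,0],"fingers": 1},{"delta_pos": [0.088,0,0],"turn": [0,0,0],"fingers": 1},{"delta_pos": [0.096,0,0],"turn": [0,0,0],"fingers": 1}]'

```text
clock: 10.72
position: [0.5233, 0.0996, 0.0418]
ee_rot: [0.716, 0.698, 0.0, -0.0]
ft_force: [-1.2, -2.8, -0.7]
grip_width: 0.249
grasp_force: 69.3
```

```bash
python3 look.py f
```

```text
[0.5233 0.0996 0.0418] [-1.21 -2.8  -0.73] [-0.68  0.01 -0.  ]Traceback (most recent call last):
  File "look.py", line 8, in <module>
    i=1+np.argmax(st[1:,4]); P=W[l==i]; print(st[i],P.min(0).round(3),P.max(0).round(3),cv2.minAreaRect(P[:,:2].astype(np.float32)*1000))
        ~~~~~~~~~^^^^^^^^^^
    return _wrapfunc(a, 'argmax', axis=axis, out=out, **kwds)
    return bound(*args, **kwds)
ValueError: attempt to get argmax of an empty sequence
```

To row units: 0.054 m / 0.75 = 0.072, 0.05 m / 0.75 = 0.0667.

Emit:
move_arm --plan '[{"delta_pos": [0.008,0,0],"turn": [0,0,0],"fingers": 1},{"delta_pos": [0.016,0,0],"turn": [0,0,0],"fingers": 1},{"delta_pos": [0.024,0,0],"turn": [0,0,0],"fingers": 1},{"delta_pos": [0.032,0,0],"turn": [0,0,0],"fingers": 1},{"delta_pos": [0.04,0,0],"turn": [0,0,0],"fingers": 1},{"delta_pos": [0.048,0,0],"turn": [0,0,0],"fingers": 1},{"delta_pos": [0.056,0,0],"turn": [0,0,0],"fingers": 1},{"delta_pos": [0.0613,0,0],"turn": [0,0,0],"fingers": 1},{"delta_pos": [0.0667,0,0],"turn": [0,0,0],"fingers": 1},{"delta_pos": [0.072,0,0],"turn": [0,0,0],"fingers": 1}]'

```text
clock: 12.02
position: [0.5247, 0.1534, 0.0418]
ee_rot: [0.716, 0.698, 0.0, -0.0]
ft_force: [-0.2, -3.0, -1.6]
grip_width: 0.246
grasp_force: 69.3
```

```bash
sed -i '/^m=rect/,/^i=1/d' look.py; python3 look.py f
```

```text
[0.5247 0.1534 0.0418] [-0.19 -3.01 -1.6 ] [-0.66 -0.01  0.05]
```

View pics/f.png

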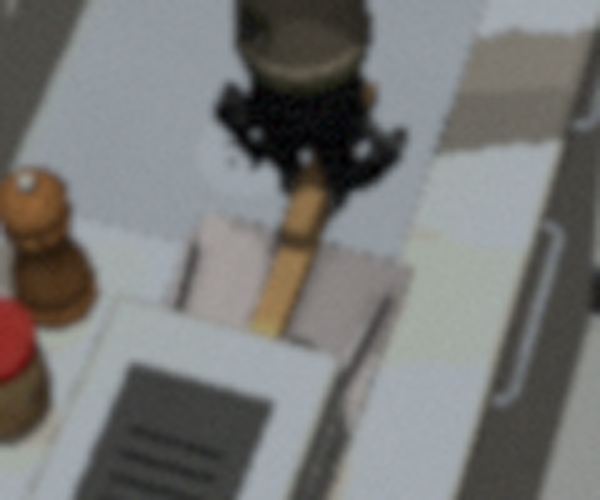

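Emit:
move_arm --plan '[{"delta_pos": [0.004,0,0],"turn": [0,0,0],"fingers": 1},{"delta_pos": [0.008,0,0],"turn": [0,0,0],"fingers": 1},{"delta_pos": [0.012,0,0],"turn": [0,0,0],"fingers": 1},{"delta_pos": [0.0147,0,0],"turn": [0,0,0],"fingers": 1}]'

```text
clock: 12.58
position: [0.525, 0.1644, 0.0418]
ee_rot: [0.716, 0.698, 0.0, -0.0]
ft_force: [-1.2, -2.8, -1.5]
grip_width: 0.247
grasp_force: 69.3
```

To row units: 0.006 m / 0.75 = 0.008, 0.004 m / 0.75 = 0.0053.

Emit:
move_arm --plan '[{"delta_pos": [0.0027,0,0],"turn": [0,0,0],"fingers": 1},{"delta_pos": [0.0053,0,0],"turn": [0,0,0],"fingers": 1},{"delta_pos": [0.008,0,0],"turn": [0,0,0],"fingers": 1}]'

```text
clock: 12.95
position: [0.5251, 0.1703, 0.0418]
ee_rot: [0.716, 0.698, -0.0, -0.0]
ft_force: [-0.6, -2.9, -2.3]
grip_width: 0.247
grasp_force: 69.3
```

To row units: 0.004 m / 0.75 = 0.0053, 0.002 m / 0.75 = 0.0027.

Emit:
move_arm --plan '[{"delta_pos": [0.0027,0,0],"turn": [0,0,0],"fingers": 1},{"delta_pos": [0.0053,0,0],"turn": [0,0,0],"fingers": 1}]'

```text
clock: 13.2
position: [0.5252, 0.1743, 0.0418]
ee_rot: [0.716, 0.698, -0.0, -0.0]
ft_force: [-0.3, -2.9, -1.7]
grip_width: 0.247
grasp_force: 69.3
```

To row units: 0.006 m / 0.75 = 0.008, 0.004 m / 0.75 = 0.0053.

Emit:
move_arm --plan '[{"delta_pos": [0.0027,0,0],"turn": [0,0,0],"fingers": 1},{"delta_pos": [0.0053,0,0],"turn": [0,0,0],"fingers": 1},{"delta_pos": [0.008,0,0],"turn": [0,0,0],"fingers": 1}]'

```text
clock: 13.58
position: [0.5254, 0.1804, 0.0418]
ee_rot: [0.716, 0.698, 0.0, -0.0]
ft_force: [0.2, -3.5, -2.0]
grip_width: 0.247
grasp_force: 69.3
```

```bash
python3 -c "
from workcell import get_obs;o=get_obs();print(o['ft_force'],o['position'])"
```

```text
[ 0.15727762 -3.49521517 -2.0277318 ] [0.52544761 0.18035412 0.04182615]
```

To row units: 0.004 m / 0.75 = 0.0053, 0.002 m / 0.75 = 0.0027.

Emit:
move_arm --plan '[{"delta_pos": [0.0027,0,0],"turn": [0,0,0],"fingers": 1},{"delta_pos": [0.0053,0,0],"turn": [0,0,0],"fingers": 1}]'

```text
clock: 13.82
position: [0.5255, 0.1844, 0.0418]
ee_rot: [0.716, 0.698, 0.0, -0.0]
ft_force: [-0.8, -3.0, -1.3]
grip_width: 0.249
grasp_force: 69.3
```

To row units: 0.004 m / 0.75 = 0.0053, 0.002 m / 0.75 = 0.0027.

Emit:
move_arm --plan '[{"delta_pos": [0.0027,0,0],"turn": [0,0,0],"fingers": 1},{"delta_pos": [0.0053,0,0],"turn": [0,0,0],"fingers": 1}]'

```text
clock: 14.08
position: [0.5256, 0.1883, 0.0418]
ee_rot: [0.716, 0.698, 0.0, -0.0]
ft_force: [0.3, -2.4, -0.8]
grip_width: 0.252
grasp_force: 69.3
```

To row units: 0.004 m / 0.75 = 0.0053, 0.002 m / 0.75 = 0.0027.

Emit:
move_arm --plan '[{"delta_pos": [0.0027,0,0],"turn": [0,0,0],"fingers": 1},{"delta_pos": [0.0053,0,0],"turn": [0,0,0],"fingers": 1}]'

```text
clock: 14.32
position: [0.5257, 0.1923, 0.0418]
ee_rot: [0.716, 0.698, 0.0, -0.0]
ft_force: [0.1, -3.4, -1.9]
grip_width: 0.243
grasp_force: 69.3
```

To row units: 0.004 m / 0.75 = 0.0053, 0.002 m / 0.75 = 0.0027.

Emit:
move_arm --plan '[{"delta_pos": [0.0027,0,0],"turn": [0,0,0],"fingers": 1},{"delta_pos": [0.0053,0,0],"turn": [0,0,0],"fingers": 1}]'

```text
clock: 14.58
position: [0.5259, 0.1963, 0.0418]
ee_rot: [0.716, 0.698, 0.0, -0.0]
ft_force: [-0.8, -2.7, -1.5]
grip_width: 0.248
grasp_force: 69.3
```

To row units: 0.004 m / 0.75 = 0.0053, 0.002 m / 0.75 = 0.0027.

Emit:
move_arm --plan '[{"delta_pos": [0.0027,0,0],"turn": [0,0,0],"fingers": 1},{"delta_pos": [0.0053,0,0],"turn": [0,0,0],"fingers": 1}]'

```text
clock: 14.82
position: [0.526, 0.1991, 0.0417]
ee_rot: [0.717, 0.697, -0.001, 0.0]
ft_force: [-0.4, -8.5, -0.0]
grip_width: 0.245
grasp_force: 69.4
```

To row units: 0.004 m / 0.75 = 0.0053, 0.002 m / 0.75 = 0.0027.

Emit:
move_arm --plan '[{"delta_pos": [0.0027,0,0],"turn": [0,0,0],"fingers": 1},{"delta_pos": [0.0053,0,0],"turn": [0,0,0],"fingers": 1}]'

```text
clock: 15.08
position: [0.5261, 0.2029, 0.0417]
ee_rot: [0.717, 0.697, -0.001, 0.0]
ft_force: [0.3, -7.1, 0.1]
grip_width: 0.247
grasp_force: 69.5
```

To row units: 0.002 m / 0.75 = 0.0027, 0.001 m / 0.75 = 0.0013.

Emit:
move_arm --plan '[{"delta_pos": [0.0013,0,0],"turn": [0,0,0],"fingers": 1},{"delta_pos": [0.0027,0,0],"turn": [0,0,0],"fingers": 1}]'

```text
clock: 15.32
position: [0.5262, 0.2049, 0.0417]
ee_rot: [0.717, 0.697, -0.001, 0.0]
ft_force: [-0.7, -7.0, 0.1]
grip_width: 0.244
grasp_force: 69.5
```

To row units: 0.001 m / 0.75 = 0.0013, 0.0005 m / 0.75 = 0.0007.

Emit:
move_arm --plan '[{"delta_pos": [0.0007,0,0],"turn": [0,0,0],"fingers": 1},{"delta_pos": [0.0013,0,0],"turn": [0,0,0],"fingers": 1}]'

```text
clock: 15.58
position: [0.5262, 0.2059, 0.0417]
ee_rot: [0.717, 0.697, -0.001, 0.0]
ft_force: [-0.9, -7.1, 0.5]
grip_width: 0.247
grasp_force: 69.5
```

To row units: 0.001 m / 0.75 = 0.0013, 0.0005 m / 0.75 = 0.0007.

Emit:
move_arm --plan '[{"delta_pos": [0.0007,0,0],"turn": [0,0,0],"fingers": 1},{"delta_pos": [0.0013,0,0],"turn": [0,0,0],"fingers": 1}]'

```text
clock: 15.82
position: [0.5262, 0.2069, 0.0417]
ee_rot: [0.717, 0.697, -0.001, 0.0]
ft_force: [-0.1, -8.0, 0.3]
grip_width: 0.249
grasp_force: 69.5
```

To row units: 0.001 m / 0.75 = 0.0013, 0.0005 m / 0.75 = 0.0007.

Emit:
move_arm --plan '[{"delta_pos": [0.0007,0,0],"turn": [0,0,0],"fingers": 1},{"delta_pos": [0.0013,0,0],"turn": [0,0,0],"fingers": 1}]'

```text
clock: 16.08
position: [0.5263, 0.2078, 0.0417]
ee_rot: [0.717, 0.697, -0.001, 0.0]
ft_force: [-1.5, -8.5, -0.1]
grip_width: 0.243
grasp_force: 69.5
```

Emit:
move_arm --plan '[{"delta_pos": [0.0007,0,0],"turn": [0,0,0],"fingers": 1},{"delta_pos": [0.0007,0,0],"turn": [0,0,0],"fingers": 1}]'

```text
clock: 16.32
position: [0.5263, 0.2078, 0.0417]
ee_rot: [0.717, 0.697, -0.001, 0.001]
ft_force: [-0.4, -8.8, 0.1]
grip_width: 0.247
grasp_force: 69.5
```

To row units: 0.0005 m / 0.75 = 0.0007.

Emit:
move_arm --plan '[{"delta_pos": [0.0007,0,0],"turn": [0,0,0],"fingers": 1},{"delta_pos": [0.0007,0,0],"turn": [0,0,0],"fingers": 1}]'

```text
clock: 16.58
position: [0.5263, 0.2078, 0.0416]
ee_rot: [0.717, 0.697, -0.001, 0.001]
ft_force: [-0.9, -11.1, 1.0]
grip_width: 0.247
grasp_force: 69.6
```

To row units: 0.0005 m / 0.75 = 0.0007.

Emit:
move_arm --plan '[{"delta_pos": [0.0007,0,0],"turn": [0,0,0],"fingers": 1},{"delta_pos": [0.0007,0,0],"turn": [0,0,0],"fingers": 1}]'

```text
clock: 16.82
position: [0.5264, 0.2078, 0.0416]
ee_rot: [0.717, 0.697, -0.001, 0.001]
ft_force: [-1.4, -12.8, 1.0]
grip_width: 0.249
grasp_force: 69.7
```

To row units: 0.0006 m / 0.75 = 0.0008.

Emit:
move_arm --plan '[{"delta_pos": [0.0008,0,0],"turn": [0,0,0],"fingers": 1},{"delta_pos": [0.0008,0,0],"turn": [0,0,0],"fingers": 1},{"delta_pos": [0.0008,0,0],"turn": [0,0,0],"fingers": 1}]'

```text
clock: 17.2
position: [0.5264, 0.2078, 0.0415]
ee_rot: [0.717, 0.697, -0.002, 0.001]
ft_force: [-1.6, -13.7, 2.0]
grip_width: 0.245
grasp_force: 69.8
```

```bash
python3 look.py g
```

```text
[0.5264 0.2078 0.0415] [ -1.62 -13.7    1.98] [-2.61  0.29  0.28]
```

To row units: -0.25 m / 0.75 = -0.3333, -0.11 m / 0.75 = -0.1467.

Emit:
move_arm --plan '[{"delta_pos": [-0.004,0,0],"turn": [0,0,0],"fingers": 1},{"delta_pos": [-0.0133,0,0],"turn": [0,0,0],"fingers": 1},{"delta_pos": [-0.04,0,0],"turn": [0,0,0],"fingers": 1},{"delta_pos": [-0.0667,0,0],"turn": [0,0,0],"fingers": 1},{"delta_pos": [-0.0933,0,0],"turn": [0,0,0],"fingers": 1},{"delta_pos": [-0.12,0,0],"turn": [0,0,0],"fingers": 1},{"delta_pos": [-0.1467,0,0],"turn": [0,0,0],"fingers": 1},{"delta_pos": [-0.1867,0,0],"turn": [0,0,0],"fingers": 1},{"delta_pos": [-0.2267,0,0],"turn": [0,0,0],"fingers": 1},{"delta_pos": [-0.2667,0,0],"turn": [0,0,0],"fingers": 1},{"delta_pos": [-0.3067,0,0],"turn": [0,0,0],"fingers": 1},{"delta_pos": [-0.3333,0,0],"turn": [0,0,0],"fingers": 1}]'

```text
clock: 18.75
position: [0.5194, -0.041, 0.0419]
ee_rot: [0.717, 0.697, 0.0, 0.0]
ft_force: [0.6, 0.7, -1.7]
grip_width: 0.252
grasp_force: 69.2
```

```bash
python3 look.py g; python3 - <<'E'
from h import *
plan([(.5195,-.04,.22,-.024),(.46,-.2,.22,-.024),(.47,-.375,.22,-.024),(.5,-.375,.22,-1.759)])
E
```

```text
[ 0.5194 -0.041   0.0419] [ 0.58  0.69 -1.67] [-0.03 -0.01  0.06]
[ 0.0034  0.0003 -0.178 ] [ 0.0004  0.0014 -0.0065]
[-0.1583 -0.0543 -0.1778] [ 0.0004  0.0014 -0.0065]
[-0.3329 -0.039  -0.1776] [ 0.0004  0.0014 -0.0065]
[-0.332  -0.009  -0.1775] [1.5000e-03 7.0000e-04 1.7285e+00]
```

View pics/g.png

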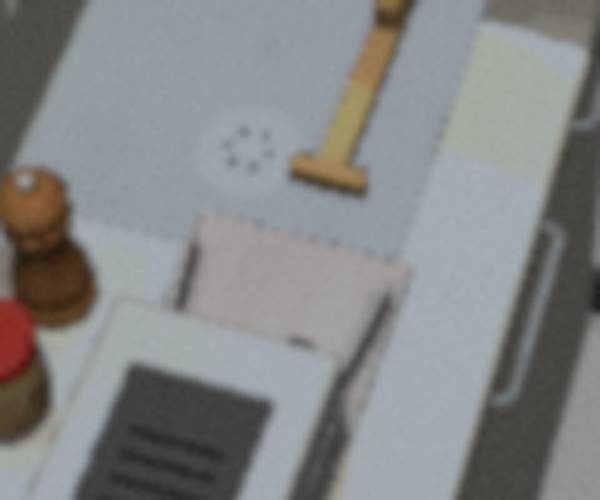

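To row units: -0.332 m / 0.75 = -0.4427, -0.29 m / 0.75 = -0.3867, 1.18 rad / 3.1416 = 0.3756.

Emit:
move_arm --plan '[{"delta_pos": [0,0,-0.08],"turn": [0,0,0],"fingers": 1},{"delta_pos": [0,0,-0.16],"turn": [0,0,0],"fingers": 1},{"delta_pos": [0,0,-0.2373],"turn": [0,0,0],"fingers": 1},{"delta_pos": [-0.0533,-0.02,-0.2373],"turn": [0,0,0],"fingers": 1},{"delta_pos": [-0.12,-0.0427,-0.2373],"turn": [0,0,0],"fingers": 1},{"delta_pos": [-0.1867,-0.0667,-0.2373],"turn": [0,0,0.0318],"fingers": 1},{"delta_pos": [-0.2533,-0.0667,-0.2373],"turn": [0,0,0.0891],"fingers": 1},{"delta_pos": [-0.32,-0.06,-0.2373],"turn": [0,0,0.1464],"fingers": 1},{"delta_pos": [-0.3867,-0.0533,-0.2373],"turn": [0,0,0.2037],"fingers": 1},{"delta_pos": [-0.4427,-0.04,-0.2373],"turn": [0,0,0.261],"fingers": 1},{"delta_pos": [-0.4427,-0.0267,-0.2373],"turn": [0,0,0.3183],"fingers": 1},{"delta_pos": [-0.4427,-0.012,-0.2373],"turn": [0,0,0.3756],"fingers": 1}]'

```text
clock: 20.3
position: [0.5015, -0.3711, 0.2195]
ee_rot: [0.984, 0.178, -0.0, -0.0]
ft_force: [0.5, 0.9, -0.9]
grip_width: 0.247
grasp_force: 69.5
```

```bash
python3 - <<'E'
from h import *
plan([(.5,-.375,.22,-1.759),(.5,-.375,.031,-1.759)])
E
```

```text
[-0.0027  0.0031 -0.0005] [-2.000e-04  5.000e-04  5.454e-01]
[-0.0027  0.0032  0.1885] [-2.000e-04  5.000e-04  5.454e-01]
```

To row units: 0.183 m / 0.75 = 0.244, 0.17 m / 0.75 = 0.2267, 0.545 rad / 3.1416 = 0.1735.

Emit:
move_arm --plan '[{"delta_pos": [-0.0027,0,0],"turn": [0,0,0.0573],"fingers": 1},{"delta_pos": [-0.0027,0,0.0267],"turn": [0,0,0.1146],"fingers": 1},{"delta_pos": [-0.0027,0,0.0667],"turn": [0,0,0.1735],"fingers": 1},{"delta_pos": [-0.0027,0,0.1333],"turn": [0,0,0.1735],"fingers": 1},{"delta_pos": [-0.0027,0,0.1867],"turn": [0,0,0.1735],"fingers": 1},{"delta_pos": [-0.0027,0,0.2267],"turn": [0,0,0.1735],"fingers": 1},{"delta_pos": [-0.0027,0,0.244],"turn": [0,0,0.1735],"fingers": 1},{"delta_pos": [-0.0027,0,0.244],"turn": [0,0,0.1735],"fingers": 1},{"delta_pos": [-0.0027,0,0.244],"turn": [0,0,0.1735],"fingers": 1}]'

```text
clock: 21.42
position: [0.5006, -0.3716, 0.0381]
ee_rot: [0.996, -0.09, 0.001, 0.0]
ft_force: [0.7, 1.4, -1.5]
grip_width: 0.244
grasp_force: 69.5
```

To row units: 0.006 m / 0.75 = 0.008, 0.004 m / 0.75 = 0.0053.

Emit:
move_arm --plan '[{"delta_pos": [0,0,0.0027],"turn": [0,0,0],"fingers": 1},{"delta_pos": [0,0,0.0053],"turn": [0,0,0],"fingers": 1},{"delta_pos": [0,0,0.008],"turn": [0,0,0],"fingers": 1},{"delta_pos": [0,0,0.008],"turn": [0,0,0],"fingers": 1}]'

```text
clock: 21.92
position: [0.4999, -0.3709, 0.0306]
ee_rot: [0.996, -0.09, -0.0, -0.0]
ft_force: [0.4, 0.1, -2.4]
grip_width: 0.25
grasp_force: 69.5
```

To row units: 0.0015 m / 0.75 = 0.002, 0.001 m / 0.75 = 0.0013.

Emit:
move_arm --plan '[{"delta_pos": [0,0,0.0013],"turn": [0,0,0],"fingers": 1},{"delta_pos": [0,0,0.002],"turn": [0,0,0],"fingers": 1}]'

```text
clock: 22.18
position: [0.5, -0.371, 0.0292]
ee_rot: [0.996, -0.09, -0.0, -0.0]
ft_force: [-0.7, 1.1, -1.9]
grip_width: 0.246
grasp_force: 69.5
```

To row units: 0.0015 m / 0.75 = 0.002, 0.0007 m / 0.75 = 0.0009.

Emit:
move_arm --plan '[{"delta_pos": [0,0,0.0009],"turn": [0,0,0],"fingers": 1},{"delta_pos": [0,0,0.002],"turn": [0,0,0],"fingers": 1}]'

```text
clock: 22.42
position: [0.5, -0.371, 0.0286]
ee_rot: [0.996, -0.09, 0.0, -0.0]
ft_force: [-6.1, 6.3, 15.8]
grip_width: 0.249
grasp_force: 71.7
```

Emit:
move_arm --plan '[{"delta_pos": [0,0,0.0007],"turn": [0,0,0],"fingers": 1},{"delta_pos": [0,0,0.0013],"turn": [0,0,0],"fingers": 1}]'

```text
clock: 22.68
position: [0.5, -0.3711, 0.0286]
ee_rot: [0.996, -0.09, 0.0, -0.001]
ft_force: [-8.4, 8.6, 24.4]
grip_width: 0.252
grasp_force: 72.9
```

To row units: -0.2 m / 0.75 = -0.2667, -0.14 m / 0.75 = -0.1867.

Emit:
move_arm --plan '[{"delta_pos": [0,0,-0.0027],"turn": [0,0,0],"fingers": 1},{"delta_pos": [0,0,-0.0027],"turn": [0,0,0],"fingers": 0},{"delta_pos": [0,0,-0.0027],"turn": [0,0,0],"fingers": 0},{"delta_pos": [0,0,-0.0027],"turn": [0,0,0],"fingers": 0},{"delta_pos": [0,0,-0.0027],"turn": [0,0,0],"fingers": 0},{"delta_pos": [0,0,-0.0027],"turn": [0,0,0],"fingers": 0},{"delta_pos": [0,0,-0.0027],"turn": [0,0,0],"fingers": 0},{"delta_pos": [0,0,-0.04],"turn": [0,0,0],"fingers": 0},{"delta_pos": [0,0,-0.1067],"turn": [0,0,0],"fingers": 0},{"delta_pos": [0,0,-0.1867],"turn": [0,0,0],"fingers": 0},{"delta_pos": [0,0,-0.2667],"turn": [0,0,0],"fingers": 0},{"delta_pos": [0,0,-0.2667],"turn": [0,0,0],"fingers": 0}]'

```text
clock: 24.18
position: [0.5013, -0.3728, 0.2316]
ee_rot: [0.996, -0.09, 0.004, 0.001]
ft_force: [-0.0, -0.2, -0.8]
grip_width: 1.002
grasp_force: 0.0
```

```bash
python3 - <<'E'
from workcell import get_obs,camera
from h import *
c=camera("side")
for k,v in stick(c).items(): print(k,np.round(v,3))
t=camera("top")
a=cv2.resize(t["color"][130:225,110:240,::-1],(520,380),interpolation=cv2.INTER_CUBIC)
b=cv2.resize(c["color"][90:170,240:310,::-1],(280,320),interpolation=cv2.INTER_CUBIC)
im=np.zeros((380,800,3),np.uint8);im[:,:520]=a;im[:320,520:]=b
cv2.imwrite("pics/z.png",im)
E
```

```text
n 441
dir [ 0.984 -0.178]
ang -0.179
ends [0.456 0.731]
grip [ 0.502 -0.362  0.049]
gext [0.522 0.598]
latmed -0.268
zmed 0.047
uvgrip [287.075 112.462]
```

View pics/z.png

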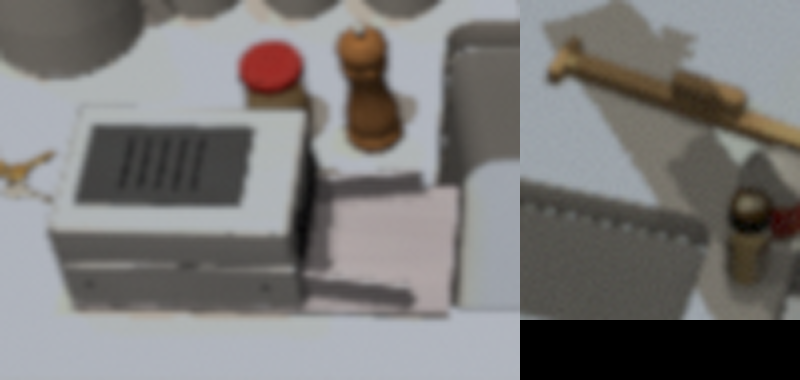

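The final picture shows the apron empty (crop 390,240) with the tray inside. The stick lies flat on the worktop (crop 680,90), released, and the bystanders are where they were.

```bash
python3 -c "
from workcell import hand_in;print(hand_in())"
```

```text
the job is handed in; nothing more can be done
None
```

I pushed the tray in until it stopped dead (about 14 N peak on the wrist sensor, about 10 mm after it met the seat plate), drew the stick out, laid it flat, released it, and handed the job in at about 24 s; the flap was out of view, so I did not confirm it shut, and no verdict came back.

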